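Drift the tie bar into line and bolt it

TASK

The tie bar on the mounting block has swung aside, so its free hole no longer lines up with the bore below. Push the tapered drift upright and fully home through both holes to lever them into line, then take it out, stand it back in the rack, and fit the bolt fully home in its place. Bed the collar of each on the bar with a steady press of about 25 N, taking care never to exceed 45 N, and leave the blue-capped vial, the adapter and the black puck where they are.

Things in the scene. Friction and masses are not known exactly. Their poses are not given: they have to be found in the camera images.
- block: Fixed grey mounting block, 170 x 64 mm, 50 mm high, side feet 10 mm high; origin at bench level under the point 'bore'. z up; +x runs along the block from there to the bar's pivot bolt, 100 mm away; it reaches 37 mm to -x and 133 mm to +x of the origin.
- bore (a point): Middle of the bore's setting range, level with the block's top, axes as the block's. The upright bore itself (20 mm wide, 46 mm deep) is in a clamped steel bush set somewhere within 2.5 mm of this point along y, either way; exactly where is not measured: find it by feel or by looking down the bar's hole. It does not move.
- bar_hole (a point): Centre, at the top face, of the 20 mm hole in the free end of the aluminium tie bar (146 x 46 x 10 mm) lying on the block. It starts 6.5 to 8 mm from 'bore' on its -y side, so 4 to 10.5 mm off the real bore. The bar turns about its pivot, 100 mm away, is stiff (about 12 N sideways at the hole, so 15 to 30 N of push on the drift) and stays where left.
- drift_grip (a point): Middle of the dark square handle (20 x 20 mm, 45 mm long, x and y square to its faces) of the steel drift, standing tip down in the rack; about 0.15 kg. The underside of its collar (30 mm wide, 5 mm thick) is 27.5 mm below; then 11 mm of parallel shank 18.8 mm wide, 41 mm of taper down to 6 mm and a 2 mm tip: 54 mm from collar to tip. z up, from tip to handle.
- bolt_grip (a point): Middle of the bolt's round steel head (24 mm wide, 34 mm long, two dark grooves). Below the head a collar 30 mm wide, 5 mm thick, whose underside is 22 mm below this point; below it a straight shank 16.6 mm in diameter, 45 mm long with the last 5 mm coned to 9 mm. z points up. It stands shank down in the rack. The bolt weighs about 0.15 kg.
- rack_top (a point): Middle of the top face of the fixed grey tool rack (54 x 144 mm, 60 mm high). Two holes, 23 mm wide and 56 mm deep, lie at +40 and -40 mm along its y axis, one holding the drift and one the bolt by their collars; z up. The drift may go back in either hole.
- vial: Small white vial with a blue cap, between rack and block, 25 mm wide, 56 mm high, origin under its middle; a bystander.
- adapter: Small metal coax adapter standing on end near the vial, 16 mm wide, 32 mm high, origin under its middle; a bystander.
- puck: Black round puck standing on the bench on the rack's far side from the block, 60 mm wide, 34 mm high, origin under its middle; a bystander.
- drift_collar: The drift's collar, a steel disc 30 mm wide, 5 mm thick, fixed under its handle; origin in the middle of its underside, z up.
- bolt_collar: The bolt's collar, a steel disc 30 mm wide, 5 mm thick, fixed under its head; origin in the middle of its underside, z up.
There are look-alikes about, which are no part of the job. What is shaped like the part that bears drift_grip but yellow is not meant.

How it is judged:
By the outcome, as a careful person would: the job done as asked, in the order asked, and still so for the second after the job is handed in, with the robot touching nothing.
It also fails if it takes over 72 s, if anything falls off the work surface, if the arm or the gripper's body presses on something with over 40 N, if the wrist force passes 120 N, or if a joint passes its speed limit or range.

ROBOT

A 6-joint arm with a two-finger parallel gripper is mounted at the origin on a cart in front of the work surface, level with it; the furniture and walls round the work are solid. World frame = base frame: x ahead of the robot, y to its left, z up, the work surface at z = 0. Lengths are in m, angles in rad, forces in N, time in s.
With the tool pointing down it reaches from about 0.375 to 0.975 m from the base axis. Payload 3.8 kg.
Tool frame: the origin (TCP) lies midway between the tips of the shut fingers; the grasp point (between the pads) lies 19 mm behind it; z points along the fingers, y is the line along which they close (so a half turn about z gives the same grasp; the last joint's range is limited). The gripper opens to 85 mm and grips with 20 to 120 N. Pads are 22 mm wide; open, the fingers measure 114 mm over their backs; the gripper's body (76 mm by 85 mm) begins 54 mm behind the grasp point. The pads swing forward as they close: fully open they stand 13 mm farther back than shut.
Start: joints at [1.293, 0.264, 1.604, -0, 1.274, -0.037], TCP at [0.161, 0.656, 0.192] pointing down, gripper open.
Joint ranges: [-2.63, 2.63], [-0.94, 2.18], [0.31, 2.57], [-1.31, 4.45], [0, 2.66], [-2.55, 2.55]. Speed limits (rad/s): [2.57, 2.57, 3.14, 3.14, 3.14, 3.14].

INTERFACE

Orientations are given as a rotation vector (axis times angle).
In Python, from workcell import bot gives the robot as it stands.
- The arm moves only by the tool step_arm, never from a script. Its argument "motion" is a list of rows, each a list of 5 numbers: the finger opening in cm, from 0 to 8.54, then the shift along the tool's x, y, z in cm, then the turn about the tool's z in degrees. In form: [[claw, dx, dy, dz, twist], ...]. A call has 1 to 20 rows; each row is the pose to reach, as a shift and turn from the pose commanded when the call began, along the tool's axes at that moment; what a row does not reach only later rows make up. A row lasts 1/10 s, in which the tool goes at most 50 mm and 8.59 degrees, less where a joint would pass 70% of its speed; a pose out of reach is approached as far as the arm can. A call with a gripper value outside its range is refused whole. The fingers move at their own pace and stop on an object; "force" is the grip in N (left out, the last holds). Time passes only in rows, so rows that repeat a pose let the fingers close. It gives the time, the measured TCP pose, the force, the opening and the grip force at its end, in the units of the state.
- bot.read_state(): the state, without advancing time (a new reading comes with each control period).
- bot.read_camera(name): name is "scene" or "top"; returns (picture, depth): 384x512x3 uint8, red, green, blue; 384x512 float32, m along the optical axis (not along the pixel's ray), 0 where there is no reading.
- bot.calibration(name): a dict with "mtx" (3x3 intrinsics, pixels), "origin" and "orientation" of the camera in the world. Camera axes: x right, y up, looking along -z (the intrinsics and any distortion apply to the point x, -y, -z); pixel columns grow to the right and rows downward; lengths in m; the calibration is good to about 2 mm. A picture is of the moment at which its call begins. calibration takes no time and is no camera call.
- bot.finish_job(): hands the job in; it is judged then, once.
The state is a dict: "time": time; "q": joint angles; "joint_vel": joint speeds; "joint_torque": joint torques, N m; "tool_pos": TCP position; "tcp_rot": TCP orientation; "wrist_force": force on the tool from outside, world axes, zero at the start; "torque": the same for the moment, N m; "width": opening from 0.0 (shut) to 1.0 (fully open); "grip_force": force on a finger pad.
Only numpy, scipy, OpenCV 4.12 (cv2) and the standard library are available. Lean on these libraries where they do the work, as an engineer would, in place of code of your own. Each camera call takes 0.05 s, during which the arm holds its last target. There are 200 camera calls.

## Working session

There is one attempt and no reset: what is moved stays moved. The work goes in short steps, Python scripts to look and compute and a tool call to move; the robot and the scene stay as the last step left them, time stands still between calls to the robot, and variables do not carry over. Pictures are saved under pics/ and viewed, at most 10 in all, crops included, and the job is handed in when it is done.

Besides the shell and the picture viewer there is one more tool, called as name([rows], argument=value, ...), one row to a line, values as JSON. step_arm: Moves the arm, as the interface text tells. Its arguments: {"type":"object","properties":{"motion":{"type":"array","items":{"type":"array","items":{"type":"number"}}},"force":{"type":"number"}},"required":["motion"]}

```bash
ls; mkdir -p pics; cat > h.py <<'E'
import numpy as np, cv2
from scipy.spatial.transform import Rotation as R
from workcell import bot
def cal(n):
    c=bot.calibration(n); o=np.array(c["orientation"],float)
    M=R.from_rotvec(o).as_matrix() if o.shape==(3,) else o
    return np.array(c["mtx"]),np.array(c["origin"]),M,c
def ray(n,u,v):
    K,o,M,_=cal(n); d=np.linalg.inv(K)@[u,v,1]; return o,M@np.array([d[0],-d[1],-d[2]])
def plane(n,u,v,z):
    o,d=ray(n,u,v); return o+d*(z-o[2])/d[2]
def cloud(n,dep):
    K,o,M,_=cal(n); h,w=dep.shape; u,v=np.meshgrid(np.arange(w),np.arange(h))
    p=np.stack([(u-K[0,2])/K[0,0]*dep,-(v-K[1,2])/K[1,1]*dep,-dep],-1); return p@M.T+o
def proj(n,p):
    K,o,M,_=cal(n); c=M.T@(np.array(p)-o); return K[0,0]*c[0]/-c[2]+K[0,2], K[1,2]+K[1,1]*(-c[1])/-c[2]
E
python3 - <<'E'
from h import *
for n in("scene","top"):
    p,d=bot.read_camera(n); cv2.imwrite(f"pics/{n}0.png",p[...,::-1]); np.savez(f"{n}0",p=p,d=d); print(bot.calibration(n))
    cv2.imwrite(f"pics/{n}0b.png",cv2.resize(p[...,::-1],(800,600)))
print(bot.read_state())
E
```

```text
pics
{'mtx': array([[354.82479043,   0.        , 254.67372424],
       [  0.        , 354.82479043, 193.9645655 ],
       [  0.        ,   0.        ,   1.        ]]), 'origin': array([ 0.04719033, -0.2748666 ,  0.56951912]), 'orientation': array([ 0.92284838, -0.32506389, -0.61150429])}
{'mtx': array([[440.52866589,   0.        , 255.60751584],
       [  0.        , 440.52866589, 191.67504828],
       [  0.        ,   0.        ,   1.        ]]), 'origin': array([0.39589518, 0.29637955, 1.15003646]), 'orientation': array([ 0.04625433, -0.08029504, -1.57288405])}
{'time': 0.1, 'q': array([ 1.29309404e+00,  2.64701617e-01,  1.60524634e+00, -8.33581740e-06,
        1.27369762e+00, -3.68831599e-02]), 'joint_vel': array([ 5.77863530e-04, -1.00767532e-03, -4.60385095e-03, -3.14926413e-05,
       -2.99827016e-04, -3.34416853e-04]), 'joint_torque': array([-2.33356823e-04, -5.16708970e+01, -3.68590987e+01, -9.03411114e-05,
        6.37609890e-03,  1.97394058e-05]), 'tool_pos': array([0.16077613, 0.65480774, 0.19106576]), 'tcp_rot': array([-0.37732269, -3.11853344,  0.00318656]), 'wrist_force': array([-0.40243812,  0.87457353, -0.01748418]), 'torque': array([-0.00855569, -0.04593508, -0.02956597]), 'grip_force': 0.0, 'width': 0.998015586808604}
```

View pics/scene0b.png

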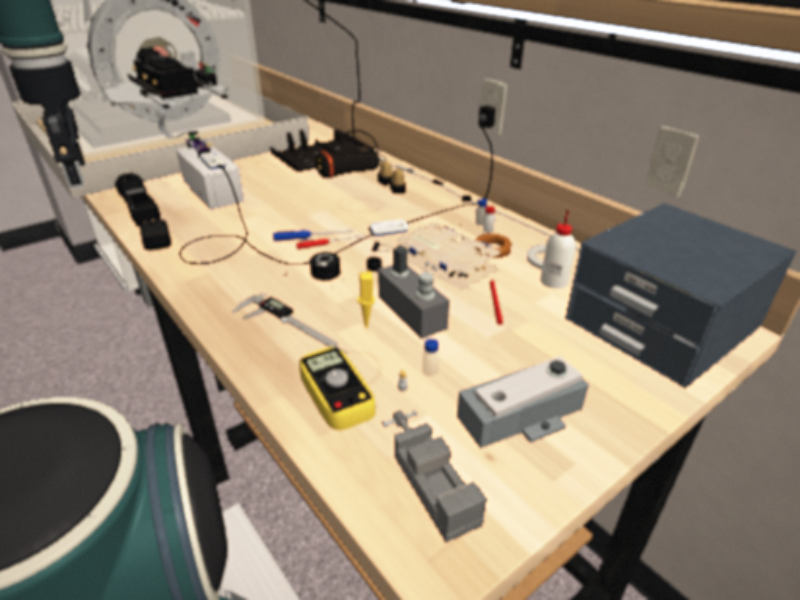

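View pics/top0b.png

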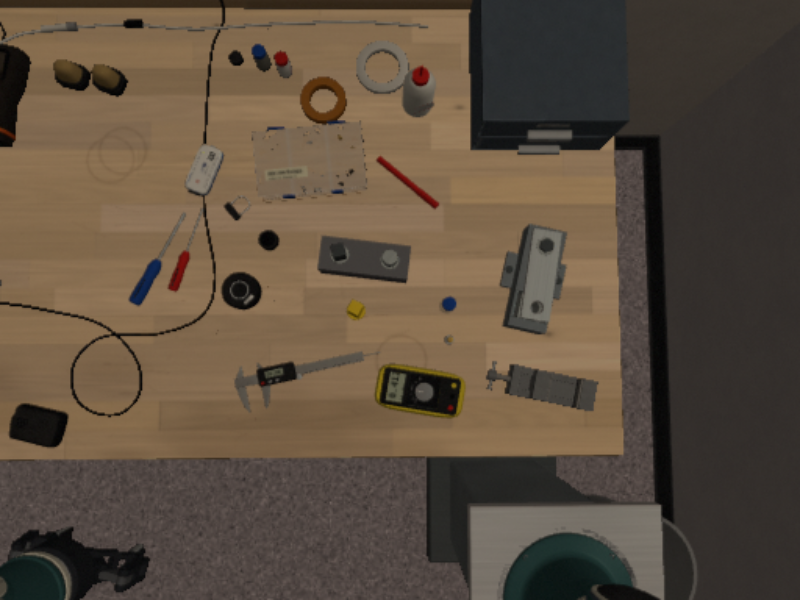

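The top view shows the rack at (365,258) with a dark square handle at (340,252) and a round head at (390,259). The yellow look-alike is at (356,310), the vial at (449,303), the adapter at (448,340) and the block with its bar at (537,280). Two things could be the drift: dark (340,252) in the rack or yellow (356,310). The dark one fits, since it stands in the rack and isn't yellow. I'll measure it and confirm with a crop.

```bash
python3 - <<'E'
from h import *
z=np.load("top0.npz"); p,d=z["p"],z["d"]; C=cloud("top",d)
s=1.5625
def reg(x0,x1,y0,y1): 
    m=np.zeros(d.shape,bool); m[int(y0/s):int(y1/s),int(x0/s):int(x1/s)]=1; return m
def rect(m,name):
    P=C[m]; r=cv2.minAreaRect((P[:,:2]*1000).astype(np.float32)); print(name,m.sum(),"mean",P.mean(0).round(4),"rect",np.round(r[0],1),np.round(r[1],1),round(r[2],1),"z",np.median(P[:,2]).round(4))
Z=C[...,2]
R1=reg(305,425,225,295)
rect(R1&(Z>.045)&(Z<.068),"rack")
rect(R1&(Z>.1)&(Z<.13)&reg(305,365,225,295),"handle")
rect(R1&(Z>.088)&(Z<.13)&reg(368,425,225,295),"bolt")
B=reg(490,580,215,345)
rect(B&(Z>.055)&(Z<.066),"bar")
rect(B&(Z>.04)&(Z<.066),"block+bar")
rect(B&(Z>.066)&(Z<.09),"pivot")
rect(reg(435,465,290,320)&(Z>.045),"vial");rect(reg(435,465,325,350)&(Z>.02),"adapter")
rect(reg(340,372,290,325)&(Z>.06),"yellow");rect(reg(215,265,265,315)&(Z>.02),"puck");rect(reg(250,285,225,255)&(Z>.015),"blk2")
rect(reg(480,605,355,415)&(Z>.02),"vise")
a=p[130:200,195:280]; b=p[135:220,310:375]
im=np.zeros((600,800,3),np.uint8); A=cv2.resize(a,None,fx=5.5,fy=5.5,interpolation=2); Bm=cv2.resize(b,None,fx=5,fy=5,interpolation=2)
im[:A.shape[0],:A.shape[1]]=A; w=800-A.shape[1]; im[:Bm.shape[0],A.shape[1]:]=Bm[:600,:w]
cv2.imwrite("pics/crop1.png",im[...,::-1])
E
```

```text
rack 1095 mean [0.5514 0.3295 0.0595] rect [553.  329.8] [144.4  54.9] 83.1 z 0.0595
handle 72 mean [0.5563 0.3682 0.1089] rect [557.1 368.4] [20.5 19.7] 11.1 z 0.109
bolt 79 mean [0.547  0.2891 0.0975] rect [546.9 289.3] [22.  21.8] 44.4 z 0.098
bar 965 mean [0.5235 0.0467 0.0597] rect [524.4  46. ] [ 47.7 146.9] 80.7 z 0.0597
block+bar 1615 mean [0.5179 0.0527 0.0554] rect [520.1  50.4] [ 65.3 170.5] 76.9 z 0.0577
pivot 59 mean [0.5714 0.0391 0.0703] rect [578.   38.2] [18.  33.7] 86.7 z 0.0702
vial 68 mean [0.4748 0.199  0.1039] rect [437.1 237.6] [ 21.2 142. ] 43.5 z 0.0558
adapter 17 mean [0.4206 0.1974 0.0941] rect [411.9 242.4] [ 10.5 112.2] 11.1 z 0.0294
yellow 93 mean [0.4675 0.3422 0.0966] rect [467.  343.4] [21.7 26.2] 69.7 z 0.1024
puck 454 mean [0.5019 0.529  0.0425] rect [468.1 423.7] [286.9  58.7] 72.0 z 0.0329
blk2 121 mean [0.5835 0.4847 0.0478] rect [497.2 399. ] [288.4  29.2] 45.1 z 0.0196
vise 997 mean [0.3466 0.0421 0.0596] rect [365.1 128.1] [341.9  49.2] 78.0 z 0.0429Traceback (most recent call last):
  File "<stdin>", line 22, in <module>
ValueError: could not broadcast input array from shape (425,325,3) into shape (425,332,3)
```

```bash
python3 - <<'E'
from h import *
z=np.load("top0.npz"); p,d=z["p"],z["d"]
A=cv2.resize(p[145:185,200:267],(400,240),interpolation=2); B=cv2.resize(p[140:215,315:370],(400,545),interpolation=2)
im=np.zeros((560,800,3),np.uint8); im[:240,:400]=A; im[:545,400:]=B
s=np.load("scene0.npz")["p"]; S=cv2.resize(s[150:215,225:290],(300,300),interpolation=2); im[245:545,:300]=S
cv2.imwrite("pics/crop1.png",im[...,::-1])
# hole: dark blob on bar near expected
u,v=proj("top",(.4721,.0548,.06)); print("exp px",u,v)
g=cv2.cvtColor(p,cv2.COLOR_RGB2GRAY).astype(float); print(g[int(v)-6:int(v)+7,int(u)-6:int(u)+7].astype(int))
u0,v0=int(round(u)),int(round(v)); w=np.clip(130-g[v0-5:v0+6,u0-5:u0+6],0,None); yy,xx=np.mgrid[v0-5:v0+6,u0-5:u0+6]
c=((xx*w).sum()/w.sum(),(yy*w).sum()/w.sum()); print(c,plane("top",*c,.06),plane("top",*c,.058))
for nm,mask,zz in(("handle",None,.11),):
    hu,hv=proj("top",(.5571,.3684,.11)); print(hu,hv); q=g[int(hv)-8:int(hv)+9,int(hu)-8:int(hu)+9]; print(q.astype(int))
E
```

```text
exp px 343.00823710411987 196.18189334933155
[[115 116 116 115 115 115 115 117 116 116 116 114 116]
 [116 116 117 115 116 115 115 117 115 116 117 113 116]
 [116 116 116 114 107  99  88  87 105 115 116 113 117]
 [116 116 117 107  77  56  57  70  66  94 113 114 116]
 [116 116 115  72  48  42  42  68  78  62  92 112 117]
 [116 116 103  58  42  41  43  54  87  73  73 111 116]
 [117 117  95  65  45  43  43  44  79  76  62 111 116]
 [117 117  96  73  48  45  44  49  87  87  74 111 116]
 [117 117 109  76  50  46  45  55  95  73  75 113 116]
 [117 117 113  88  52  47  52  79  89  74 104 116 115]
 [116 117 114 111  91  75  83  93  92 107 112 117 115]
 [117 117 113 115 111 111 114 114 113 113 114 116 116]
 [117 117 114 116 114 118 117 117 117 113 113 116 116]]
(np.float64(343.0538052373159), np.float64(196.0992225859247)) [0.4723062  0.05468182 0.06      ] [0.4724464  0.05423835 0.058     ]
215.66078597550467 159.37510229023383
[[ 69  69  74  72  82  82  91  92 100 101 110 110 111 110 110 110 110]
 [ 61  61  60  61  62  63  65  66  68  70  72  72  81  81  82  89 100]
 [ 60  61  61  62  61  61 
[... 339 characters left out ...]
 62  61  40  40  41  40  42  41  42  40  42  63  78  63  61]
 [ 61  61  61  60  48  40  39  40  40  40  41  42  41  48  93  72  61]
 [ 60  60  59  61  59  36  38  40  40  41  40  41  41  38  94  99  67]
 [ 61  61  61  62  65  44  40  41  40  40  40  41  41  40  82 100  63]
 [ 61  60  61  60  74  59  45  40  40  40  40  41  42  43  66  98  78]
 [ 61  60  61  61  73  58  42  41  41  40  38  30  25  18  61  97  78]
 [ 60  61  61  62  65  94  44  27  24  20  20  17  15  14  32  96  67]
 [ 60  61  60  60  60  89  59  23  14  15  16  15  13  14  51  88  64]
 [ 61  60  61  61  61  61  92  35  14  15  32  51  70  88  90  69  61]
 [ 60  61  61  60  60  59  69  62  75  90  92  93  97  88  66  61  61]]
```

View pics/crop1.png

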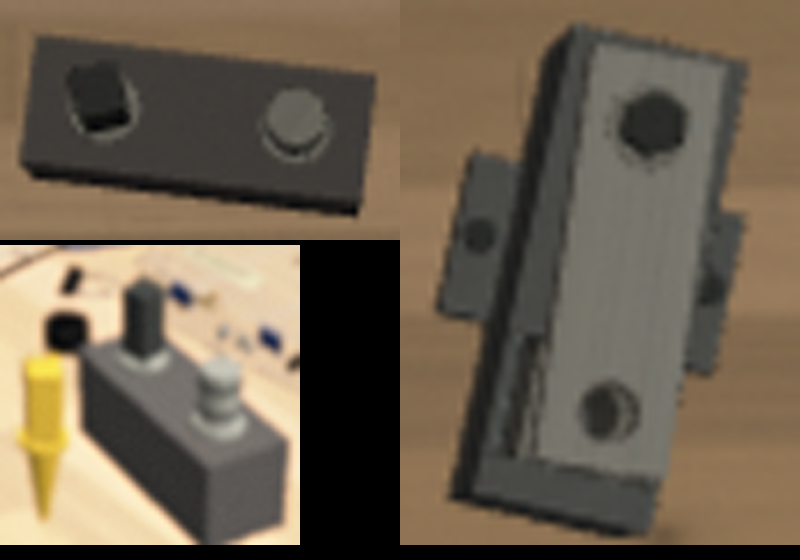

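The crop confirms it: the dark square-handled drift stands in the rack's left hole, the bolt is in the right one, and the yellow one stands loose on the bench. In the right-hand panel the bore's dark lens shows at the left of the bar hole, with a bush crescent on its right.

```bash
cat >> h.py <<'E'
def delta(t,yang=None):
    s=bot.read_state(); M=R.from_rotvec(s["tcp_rot"]).as_matrix(); d=M.T@(np.array(t)-s["tool_pos"])*100
    ya=np.degrees(np.arctan2(M[1,1],M[0,1])); print("yang",ya.round(2),"tilt",np.degrees(np.arccos(-M[2,2])).round(2),"d cm",d.round(2),"twist",None if yang is None else round(-(yang-ya),1))
def st():
    s=bot.read_state(); print(s["time"],s["tool_pos"].round(4),"F",s["wrist_force"].round(1),"T",s["torque"].round(2),"w",round(s["width"]*8.54,2),"g",round(s["grip_force"],1)); return s
E
python3 - <<'E'
from h import *
delta((.5567,.3683,.175),103)
p=np.load("top0.npz")["p"]; g=cv2.cvtColor(p,cv2.COLOR_RGB2GRAY).astype(float)
ax=np.array([np.cos(np.radians(-13.1)),np.sin(np.radians(-13.1))]); ay=np.array([-ax[1],ax[0]]); bore=np.array([.4734,.0613])
for v in range(192,200):
    r=g[v,340:348]; k=[i for i in range(1,7) if r[i]<60<=r[i+1]]
    for i in k[:1]:
        u=340+i+(60-r[i])/(r[i+1]-r[i]); P=plane("top",u,v,.05)[:2]-bore; x,y=P@ax,P@ay; print(v,u,"x,y",x*1e3,y*1e3,"b",y*1e3+np.sqrt(max(0,100-(x*1e3)**2)))
h=np.array([.4723,.0547])-bore; print("hole",h@ax*1e3,h@ay*1e3)
E
```

```text
yang 76.2 tilt 0.12 d cm [-45.28 -18.38   1.64] twist -26.8
193 343.2307692307692 x,y 9.368610046739443 -7.51117431694681 b -4.014154758503825
194 343.6923076923077 x,y 7.161529183529581 -9.170354905596199 b -2.1909208487794043
195 344.1818181818182 x,y 4.971015847669964 -10.897876270748725 b -2.2209527697482656
196 344.45714285714286 x,y 2.659838475026838 -12.097522665534422 b -2.457747808891405
197 344.2894736842105 x,y 0.09853545485903395 -12.206310428903942 b -2.2067959024813852
198 344.125 x,y -2.459974156779942 -12.32292056572383 b -2.63021572404136
199 343.2962962962963 x,y -5.393391885320337 -10.805162125687048 b -2.3842759507431825
hole 0.42452506507629645 -6.677557822222281
```

step_arm([
  [5, -45.3, -18.4, 1.6, -26.8],
  [5, -45.3, -18.4, 1.6, -26.8],
  [5, -45.3, -18.4, 1.6, -26.8],
  [5, -45.3, -18.4, 1.6, -26.8],
  [5, -45.3, -18.4, 1.6, -26.8],
  [5, -45.3, -18.4, 1.6, -26.8],
  [5, -45.3, -18.4, 1.6, -26.8],
  [5, -45.3, -18.4, 1.6, -26.8],
  [5, -45.3, -18.4, 1.6, -26.8],
  [5, -45.3, -18.4, 1.6, -26.8],
  [5, -45.3, -18.4, 1.6, -26.8],
  [5, -45.3, -18.4, 1.6, -26.8],
  [5, -45.3, -18.4, 1.6, -26.8],
  [5, -45.3, -18.4, 1.6, -26.8],
])

```text
time: 1.5
tool_pos: [0.5558, 0.3698, 0.1762]
tcp_rot: [0.358, -3.121, -0.0]
wrist_force: [0.5, 0.2, 0.9]
width: 0.584
grip_force: 0.0
```

```bash
python3 - <<'E'
from h import *
st(); delta((.5567,.3683,.0735),103)
p,d=bot.read_camera("scene"); cv2.imwrite("pics/s1.png",cv2.resize(p[100:260,180:340],(600,600),interpolation=2)[...,::-1])
E
```

```text
1.5 [0.5558 0.3698 0.1762] F [0.5 0.2 0.9] T [-0.03 -0.02 -0.05] w 4.99 g 0.0
yang 103.1 tilt 0.03 d cm [-0.06 -0.17 10.27] twist 0.1
```

View pics/s1.png

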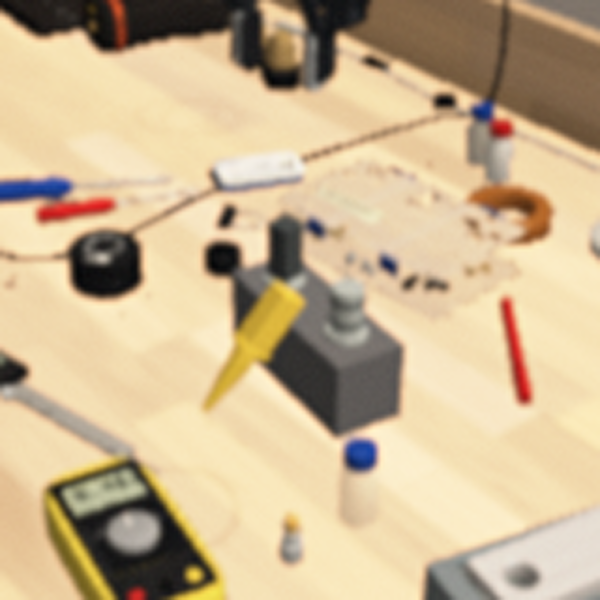

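The scene view shows the drift handle upright in the rack at crop (285,245). The untouched yellow look-alike is tipping against the rack's side at (255,340). I'll descend part-way and check again.

step_arm([
  [5, -0.1, -0.2, 2, 0],
  [5, -0.1, -0.2, 4, 0],
  [5, -0.1, -0.2, 5, 0],
  [5, -0.1, -0.2, 5, 0],
])

```text
time: 1.95
tool_pos: [0.5564, 0.3669, 0.1241]
tcp_rot: [0.357, -3.118, 0.003]
wrist_force: [0.4, -0.1, -0.3]
width: 0.585
grip_force: 0.0
```

```bash
python3 - <<'E'
from h import *
st(); delta((.5567,.3683,.0735),103)
p,d=bot.read_camera("scene"); C=cloud("scene",d)
h=cv2.cvtColor(p,cv2.COLOR_RGB2HSV); m=(h[...,0]>20)&(h[...,0]<32)&(h[...,1]>170)&(h[...,2]>100)
m[235:]=0; m[:,:200]=0;m[:,290:]=0; m[:140]=0
P=C[m]; print(len(P),np.percentile(P,[2,50,98],axis=0).round(3))
for a in np.linspace(P[:,2].min(),P[:,2].max(),6): 
    q=P[abs(P[:,2]-a)<.006]; print(q.mean(0).round(3), q[:,0].max().round(3))
cv2.imwrite("pics/s2.png",cv2.resize(p[100:260,180:340],(600,600),interpolation=2)[...,::-1])
E
```

```text
1.95 [0.5564 0.3669 0.1241] F [ 0.4 -0.1 -0.3] T [-0.03 -0.05 -0.  ] w 5.0 g 0.0
yang 103.08 tilt 0.23 d cm [-0.08  0.13  5.06] twist 0.1
239 [[0.372 0.265 0.017]
 [0.508 0.327 0.059]
 [0.53  0.34  0.085]]
[0.492 0.347 0.011] 0.531
[0.481 0.335 0.024] 0.486
[0.47  0.319 0.039] 0.53
[0.504 0.327 0.055] 0.528
[0.516 0.327 0.071] 0.534
[0.522 0.326 0.084] 0.529
```

View pics/s2.png

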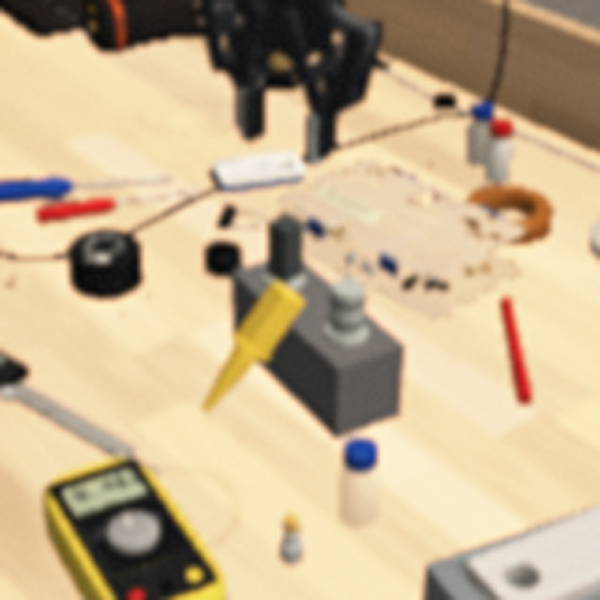

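```bash
python3 - <<'E'
from h import *
for P in((.5564,.3669,.1241),(.5567,.3683,.11),(.5567,.3683,.0875),(.547,.289,.099)):
    u,v=proj("scene",P); print(P,(u-180)*3.75,(v-100)*3.75)
p,d=bot.read_camera("scene"); C=cloud("scene",d)
for y,x in((240,285),(125,250),(145,320),(140,320)): print(C[100+int(y/3.75),180+int(x/3.75)].round(3))
print(bot.read_state()["q"])
E
```

```text
(0.5564, 0.3669, 0.1241) 280.9406195962936 203.89612545214197
(0.5567, 0.3683, 0.11) 279.92765734381703 220.7345119374112
(0.5567, 0.3683, 0.0875) 279.75939622765554 248.40070818570328
(0.547, 0.289, 0.099) 342.04615901265606 285.85900865780394
[0.552 0.357 0.101]
[0.546 0.391 0.179]
[0.561 0.333 0.183]
[0.562 0.334 0.185]
[ 5.45130860e-01  2.96553319e-01  1.68634143e+00 -1.54939841e-05
  1.15847339e+00 -1.25345312e+00]
```

```bash
python3 - <<'E'
from h import *
st()
p,d=bot.read_camera("scene"); C=cloud("scene",d); np.savez("s3",p=p,d=d)
m=(np.abs(C[...,0]-.556)<.06)&(np.abs(C[...,1]-.367)<.07)&(C[...,2]>.115)
P=C[m]; print(m.sum(), np.percentile(P[:,2],[0,1,5,25,50]).round(3))
for a in np.arange(.11,.26,.01):
    q=P[(P[:,2]>=a)&(P[:,2]<a+.01)]
    if len(q): print(a.round(2),len(q),q.min(0).round(3),q.max(0).round(3))
cv2.imwrite("pics/s3.png",cv2.resize(p[60:180,200:320],(800,600)[1:]*2,interpolation=2)[...,::-1])
E
```

```text
2.05 [0.5582 0.3676 0.1267] F [-0.1  0.4  0.6] T [ 0.    0.04 -0.02] w 4.99 g 0.0
4677 [0.17  0.18  0.213 0.272 0.359]
0.17 45 [0.542 0.33  0.17 ] [0.574 0.404 0.18 ]
0.18 55 [0.542 0.328 0.18 ] [0.572 0.402 0.19 ]
0.19 64 [0.541 0.328 0.19 ] [0.572 0.403 0.2  ]
0.2 58 [0.542 0.327 0.2  ] [0.575 0.402 0.21 ]
0.21 76 [0.536 0.31  0.21 ] [0.579 0.418 0.22 ]
0.22 147 [0.534 0.308 0.22 ] [0.584 0.426 0.23 ]
0.23 136 [0.535 0.305 0.23 ] [0.584 0.428 0.24 ]
0.24 178 [0.534 0.302 0.24 ] [0.585 0.425 0.25 ]
0.25 158 [0.533 0.3   0.25 ] [0.585 0.428 0.26 ]
0.26 192 [0.532 0.299 0.26 ] [0.587 0.431 0.27 ]
```

View pics/s3.png

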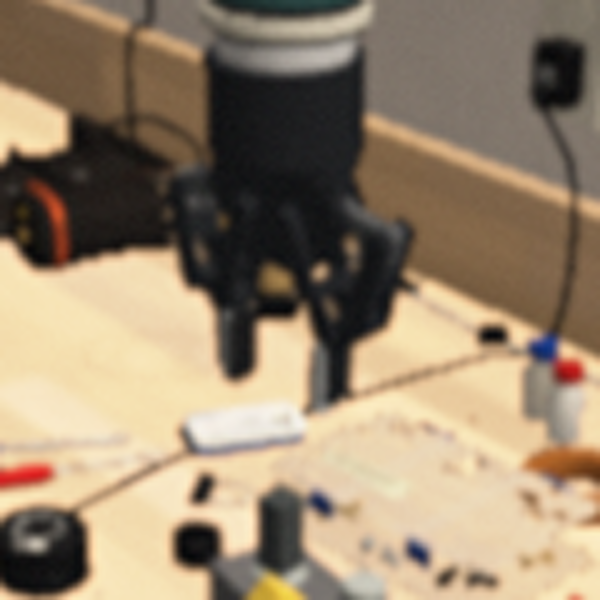

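The gripper's finger ends appear at z≈0.175 while the reported TCP is 0.127. I'll hold briefly to find out whether that is lag or a real offset.

step_arm([
  [5, 0, 0, 0, 0],
  [5, 0, 0, 0, 0],
  [5, 0, 0, 0, 0],
])

```text
time: 2.4
tool_pos: [0.5589, 0.3673, 0.1271]
tcp_rot: [-0.355, 3.12, 0.001]
wrist_force: [0.4, -0.3, 0.0]
width: 0.588
grip_force: 0.0
```

```bash
cat >> h.py <<'E'
def tips(n="scene",r=.07):
    s=bot.read_state(); t=s["tool_pos"]; p,d=bot.read_camera(n); C=cloud(n,d)
    m=(np.abs(C[...,0]-t[0])<.05)&(np.abs(C[...,1]-t[1])<r)&(C[...,2]>.117)&(d>0); P=C[m]
    print("tcp",t.round(4),"tips z",np.percentile(P[:,2],[0,.5,1]).round(4)); q=P[P[:,2]<P[:,2].min()+.012]; print("tip centre",((q.min(0)+q.max(0))/2).round(4)); return p,d
E
python3 - <<'E'
from h import *
tips()
for i in range(4): st()
E
```

```text
tcp [0.5589 0.3673 0.1271] tips z [0.1701 0.1773 0.1811]
tip centre [0.5577 0.3675 0.1759]
2.45 [0.5588 0.3672 0.1269] F [0.  0.5 0.2] T [-0.03 -0.02 -0.01] w 4.99 g 0.0
2.45 [0.5588 0.3672 0.1269] F [0.  0.5 0.2] T [-0.03 -0.02 -0.01] w 4.99 g 0.0
2.45 [0.5588 0.3672 0.1269] F [0.  0.5 0.2] T [-0.03 -0.02 -0.01] w 4.99 g 0.0
2.45 [0.5588 0.3672 0.1269] F [0.  0.5 0.2] T [-0.03 -0.02 -0.01] w 4.99 g 0.0
```

step_arm([
  [5, 0.2, 0, 2, 0],
  [5, 0.2, 0, 4, 0],
  [5, 0.2, 0, 5.2, 0],
  [5, 0.2, 0, 5.2, 0],
  [5, 0.2, 0, 5.2, 0],
  [5, 0.2, 0, 5.2, 0],
])

```text
time: 3.05
tool_pos: [0.5574, 0.3671, 0.0756]
tcp_rot: [-0.355, 3.12, 0.001]
wrist_force: [1.3, 0.2, 0.3]
width: 0.584
grip_force: 0.0
```

```bash
python3 - <<'E'
from h import *
st(); p,d=bot.read_camera("scene"); np.savez("s4",p=p,d=d)
cv2.imwrite("pics/s4.png",cv2.resize(p[100:190,210:300],(600,600),interpolation=2)[...,::-1])
C=cloud("scene",d)
t=np.load("top0.npz"); T=cloud("top",t["d"]); m=(abs(T[...,0]-.16)<.08)&(abs(T[...,1]-.655)<.08)&(T[...,2]>.1); P=T[m]; print("start top-view",m.sum(),np.percentile(P[:,2],[0,1,5,50]).round(3))
E
```

```text
3.05 [0.5574 0.3671 0.0756] F [1.3 0.2 0.3] T [ 0.05 -0.03  0.05] w 4.99 g 0.0
start top-view 3105 [0.244 0.255 0.293 0.395]
```

View pics/s4.png

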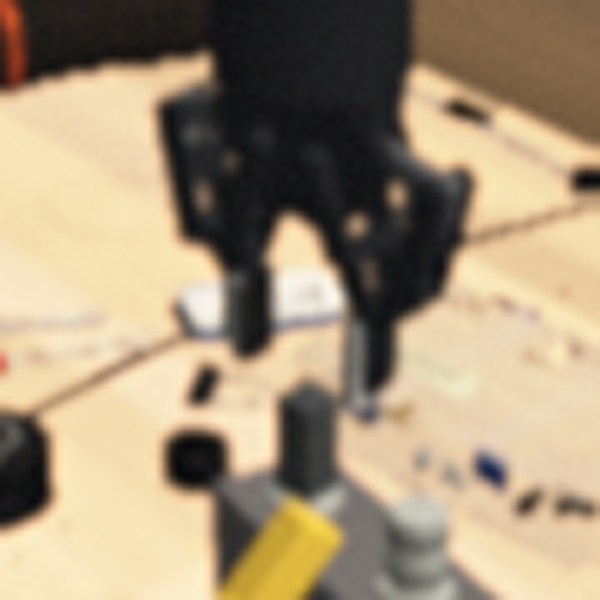

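The fingertips sit above the handle top (crop (250,350) and (370,400) against the handle top at (305,395)). The reported TCP is therefore really about 4 cm below the visible tips. I'll go by vision, measuring tip height against the rack and handle.

step_arm([
  [5, 0, 0.1, 1.5, 0],
  [5, 0, 0.1, 2.5, 0],
  [5, 0, 0.1, 2.5, 0],
  [5, 0, 0.1, 2.5, 0],
])

```text
time: 3.5
tool_pos: [0.5555, 0.3672, 0.0481]
tcp_rot: [0.356, -3.119, 0.001]
wrist_force: [0.4, -0.3, 0.5]
width: 0.588
grip_force: 0.0
```

```bash
python3 - <<'E'
from h import *
s=st()
for n in("scene","top"):
    p,d=bot.read_camera(n); C=cloud(n,d); g=cv2.cvtColor(p,cv2.COLOR_RGB2GRAY)
    m=(abs(C[...,0]-.553)<.015)&(abs(C[...,1]-.325)<.02)&(C[...,2]>.04)&(C[...,2]<.075); print(n,"rack z",np.median(C[m][:,2]),m.sum())
    M=R.from_rotvec(s["tcp_rot"]).as_matrix(); c=(C-[.5567,.3683,0])@np.c_[M[:,0],M[:,1],[0,0,1]]
    for nm,a,b in(("fing+",.02,.05),("fing-",-.05,-.02),("handle",-.013,.013)):
        m=(abs(c[...,0])<.02)&(c[...,1]>a)&(c[...,1]<b)&(c[...,2]>.068)&(c[...,2]<.2); Q=c[m]
        if len(Q): print(nm,len(Q),"z",np.percentile(Q[:,2],[0,2,5,50,100]).round(4),"y",np.percentile(Q[Q[:,2]<Q[:,2].min()+.03][:,1],[2,98]).round(4),"x",np.percentile(Q[:,0],[2,98]).round(4))
E
```

```text
3.5 [0.5555 0.3672 0.0481] F [ 0.4 -0.3  0.5] T [ 0.05  0.04 -0.08] w 5.02 g 0.0
scene rack z 0.06117894871622498 63
fing+ 280 z [0.0918 0.0953 0.0987 0.1421 0.1999] y [0.0224 0.0351] x [-0.0113  0.0177]
fing- 363 z [0.0916 0.0976 0.1037 0.157  0.1998] y [-0.041  -0.0258] x [-0.0125  0.0178]
handle 255 z [0.068  0.0699 0.0719 0.1099 0.1998] y [-0.0117  0.007 ] x [-0.0099  0.0193]
top rack z 0.05963729550765606 163
fing+ 19 z [0.1347 0.1355 0.1368 0.1417 0.1995] y [0.0341 0.0458] x [0.0034 0.0145]
fing- 78 z [0.0969 0.1064 0.1269 0.1494 0.1996] y [-0.0317 -0.0266] x [-0.0019  0.0173]
```

step_arm([
  [5, 0, 0.1, 0.8, 0],
  [5, 0, 0.1, 1.5, 0],
  [5, 0, 0.1, 1.5, 0],
  [2, 0, 0.1, 1.5, 0],
  [1.5, 0, 0.1, 1.5, 0],
  [1.5, 0, 0.1, 1.5, 0],
  [1.5, 0, 0.1, 1.5, 0],
  [1.5, 0, 0.1, 1.5, 0],
  [1.5, 0, 0.1, 1.5, 0],
], force=60)

```text
time: 4.5
tool_pos: [0.5562, 0.3687, 0.0345]
tcp_rot: [-0.356, 3.121, 0.0]
wrist_force: [-0.1, -0.0, 0.6]
width: 0.225
grip_force: 58.7
```

```bash
python3 - <<'E'
from h import *
s=st()
for n in("scene",):
    p,d=bot.read_camera(n); C=cloud(n,d)
    cv2.imwrite("pics/s5.png",cv2.resize(p[100:190,210:300],(600,600),interpolation=2)[...,::-1])
    M=R.from_rotvec(s["tcp_rot"]).as_matrix(); c=(C-[.5567,.3683,0])@np.c_[M[:,0],M[:,1],[0,0,1]]
    for nm,a,b in(("fing+",.012,.05),("fing-",-.05,-.012),("handle",-.009,.009)):
        m=(abs(c[...,0])<.02)&(c[...,1]>a)&(c[...,1]<b)&(c[...,2]>.067)&(c[...,2]<.2); Q=c[m]
        if len(Q): print(nm,len(Q),"z",np.percentile(Q[:,2],[0,2,5,50,100]).round(4),"y",np.percentile(Q[Q[:,2]<Q[:,2].min()+.03][:,1],[2,98]).round(4),"x",np.percentile(Q[:,0],[2,98]).round(4))
E
```

```text
4.5 [0.5562 0.3687 0.0345] F [-0.1 -0.   0.6] T [-0.   -0.01 -0.  ] w 1.93 g 58.7
fing+ 264 z [0.0767 0.0867 0.0996 0.145  0.189 ] y [0.0126 0.0224] x [-0.0096  0.0174]
fing- 480 z [0.075  0.0841 0.0895 0.1503 0.199 ] y [-0.024  -0.0123] x [-0.0117  0.0185]
handle 161 z [0.0673 0.069  0.073  0.1126 0.19  ] y [-0.0082  0.0073] x [-0.0034  0.0174]
```

View pics/s5.png

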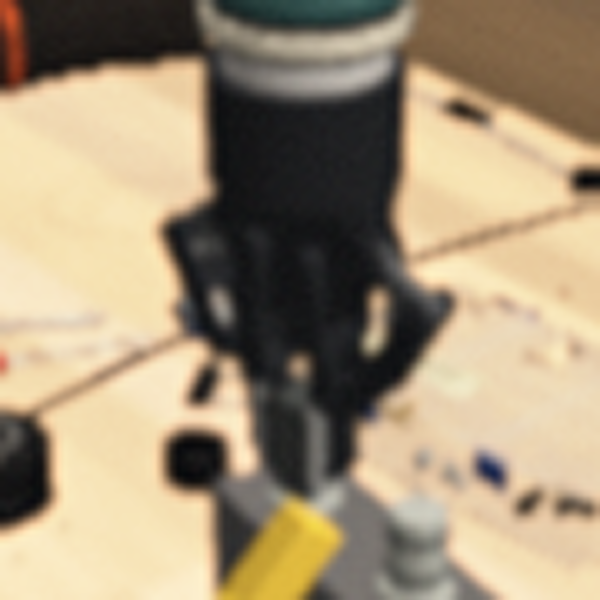

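The gripper is closed squarely on the dark handle at crop (300,430), width 1.93 cm. I'll raise the grip force and lift.

step_arm([
  [1.5, 0, 0, 0, 0],
  [1.5, 0, 0, -1, 0],
  [1.5, 0, 0, -3, 0],
  [1.5, 0, 0, -5, 0],
  [1.5, 0, 0, -7, 0],
  [1.5, 0, 0, -9.2, 0],
  [1.5, 0, 0, -9.2, 0],
  [1.5, 0, 0, -9.2, 0],
], force=120)

```text
time: 5.35
tool_pos: [0.5561, 0.3686, 0.1266]
tcp_rot: [-0.356, 3.121, 0.0]
wrist_force: [-0.1, -0.5, -2.4]
width: 0.219
grip_force: 117.3
```

```bash
python3 - <<'E'
from h import *
st(); delta((.4727,.0581,.125),76.9)
E
```

```text
5.35 [0.5561 0.3686 0.1266] F [-0.1 -0.5 -2.4] T [-0.05  0.04  0.  ] w 1.87 g 117.3
yang 103.01 tilt 0.04 d cm [ 15.12 -28.38   0.15] twist 26.1
```

step_arm([
  [1.5, 3.8, -7.1, 0, 8],
  [1.5, 6, -11.4, 0, 16],
  [1.5, 8.3, -15.7, 0, 24],
  [1.5, 10.6, -20, 0, 26],
  [1.5, 13, -24.3, 0, 26],
  [1.5, 15.1, -28.4, 0.2, 26],
  [1.5, 15.1, -28.4, 0.2, 26],
  [1.5, 15.1, -28.4, 0.2, 26],
  [1.5, 15.1, -28.4, 0.2, 26],
  [1.5, 15.1, -28.4, 0.2, 26],
  [1.5, 15.1, -28.4, 0.2, 26],
])

```text
time: 6.45
tool_pos: [0.4729, 0.0589, 0.1239]
tcp_rot: [-0.353, -3.121, -0.0]
wrist_force: [0.6, -0.2, -1.8]
width: 0.217
grip_force: 117.9
```

```bash
python3 - <<'E'
from h import *
st(); delta((.4727,.0581,.093),76.9)
p,d=bot.read_camera("scene"); 
u,v=proj("scene",(.4727,.0581,.08)); u,v=int(u),int(v); print(u,v)
cv2.imwrite("pics/s6.png",cv2.resize(p[v-45:v+45,u-45:u+45],(600,600),interpolation=2)[...,::-1])
for P in((.4727,.0581,.0965),(.4723,.0547,.06),(.4729,.0591,.05)): a,b=proj("scene",P); print(P,(a-u+45)*6.67,(b-v+45)*6.67)
E
```

```text
6.45 [0.4729 0.0589 0.1239] F [ 0.6 -0.2 -1.8] T [-0.03 -0.    0.04] w 1.85 g 117.9
yang 77.09 tilt 0.04 d cm [ 0.   -0.08  3.09] twist 0.2
317 244
(0.4727, 0.0581, 0.0965) 308.7582116587672 264.04206991485506
(0.4723, 0.0547, 0.06) 303.0944210025527 360.3134495983707
(0.4729, 0.0591, 0.05) 290.5253452564953 375.015543112253
```

View pics/s6.png

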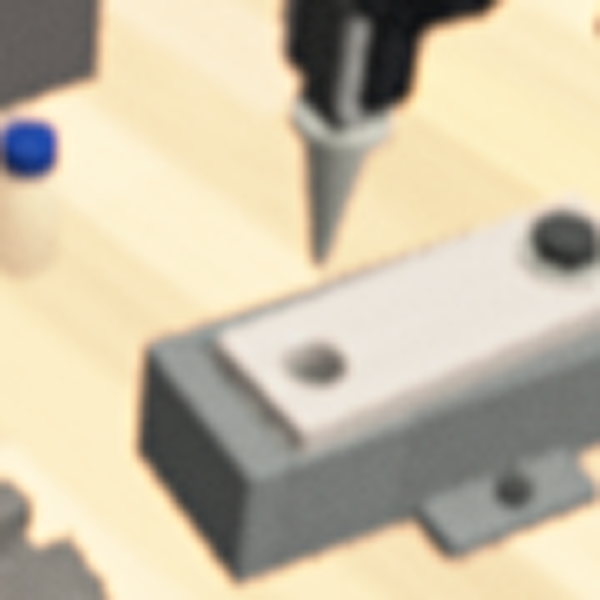

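The tip at (320,263) and the hole at (315,363) both sit about 11 px right of prediction, so relative alignment is good and the drift hangs upright. I'll descend in steps, watching force.

step_arm([
  [1.5, 0, -0.1, 1, 0],
  [1.5, 0, -0.1, 2, 0],
  [1.5, 0, -0.1, 3, 0],
  [1.5, 0, -0.1, 3.5, 0],
  [1.5, 0, -0.1, 4, 0],
  [1.5, 0, -0.1, 4.5, 0],
  [1.5, 0, -0.1, 5, 0],
  [1.5, 0, -0.1, 5, 0],
])

```text
time: 7.3
tool_pos: [0.472, 0.0568, 0.0736]
tcp_rot: [-0.356, -3.12, 0.0]
wrist_force: [-0.6, 1.0, -1.6]
width: 0.219
grip_force: 117.9
```

```bash
cat >> h.py <<'E'
def ft():
    s=st(); M=R.from_rotvec(s["tcp_rot"]).as_matrix(); print("tool F",(M.T@s["wrist_force"]).round(1),"T",(M.T@s["torque"]).round(2)); delta(s["tool_pos"],76.9)
E
python3 -c "
from h import *
ft()"
```

```text
7.3 [0.472  0.0568 0.0736] F [-0.6  1.  -1.6] T [-0.06  0.   -0.01] w 1.87 g 117.9
tool F [0.8 0.8 1.6] T [ 0.06 -0.01  0.01]
yang 76.99 tilt 0.07 d cm [0. 0. 0.] twist 0.1
```

step_arm([
  [1.5, 0, 0.05, 0.3, 0],
  [1.5, 0, 0.1, 0.6, 0],
  [1.5, 0, 0.15, 0.9, 0],
  [1.5, 0, 0.2, 1.2, 0],
  [1.5, 0, 0.2, 1.2, 0],
])

```text
time: 7.8
tool_pos: [0.4727, 0.0584, 0.0618]
tcp_rot: [-0.355, -3.121, 0.002]
wrist_force: [0.8, -2.5, -3.0]
width: 0.213
grip_force: 118.1
```

```bash
python3 -c "
from h import *
ft()"
```

```text
7.8 [0.4727 0.0584 0.0618] F [ 0.8 -2.5 -3. ] T [-0.58  0.05  0.06] w 1.82 g 118.1
tool F [-1.4 -2.2  3.1] T [ 0.57 -0.08 -0.06]
yang 77.03 tilt 0.07 d cm [0. 0. 0.] twist 0.1
```

step_arm([
  [1.5, 0, 0, 0.2, 0],
  [1.5, 0, 0, 0.4, 0],
  [1.5, 0, 0, 0.6, 0],
  [1.5, 0, 0, 0.8, 0],
  [1.5, 0, 0, 0.8, 0],
])

```text
time: 8.3
tool_pos: [0.4726, 0.0574, 0.0543]
tcp_rot: [-0.354, -3.121, 0.004]
wrist_force: [-2.2, -7.8, 1.3]
width: 0.218
grip_force: 118.5
```

```bash
python3 -c "
from h import *
ft()"
```

```text
8.3 [0.4726 0.0574 0.0543] F [-2.2 -7.8  1.3] T [-1.48  0.48 -0.03] w 1.86 g 118.5
tool F [ 0.3 -8.1 -1.3] T [1.55 0.13 0.03]
yang 77.05 tilt 0.16 d cm [0. 0. 0.] twist 0.1
```

step_arm([
  [1.5, 0, 0.05, 0.15, 0],
  [1.5, 0, 0.1, 0.3, 0],
  [1.5, 0, 0.15, 0.45, 0],
  [1.5, 0, 0.2, 0.6, 0],
  [1.5, 0, 0.2, 0.6, 0],
])

```text
time: 8.8
tool_pos: [0.4726, 0.0582, 0.0488]
tcp_rot: [-0.353, -3.12, 0.008]
wrist_force: [-3.9, -11.0, 6.4]
width: 0.218
grip_force: 119.1
```

```bash
python3 -c "
from h import *
ft()"
```

```text
8.8 [0.4726 0.0582 0.0488] F [ -3.9 -11.    6.4] T [-2.18  0.92 -0.01] w 1.86 g 119.1
tool F [  1.4 -11.6  -6.4] T [2.33 0.41 0.01]
yang 77.09 tilt 0.29 d cm [0. 0. 0.] twist 0.2
```

step_arm([
  [1.5, 0, 0.05, 0.1, 0],
  [1.5, 0, 0.1, 0.2, 0],
  [1.5, 0, 0.1, 0.3, 0],
  [1.5, 0, 0.1, 0.4, 0],
  [1.5, 0, 0.1, 0.4, 0],
])

```text
time: 9.3
tool_pos: [0.4725, 0.0592, 0.0444]
tcp_rot: [-0.353, -3.12, 0.008]
wrist_force: [-4.6, -12.1, 3.9]
width: 0.218
grip_force: 118.9
```

```bash
python3 -c "
from h import *
ft()"
```

```text
9.3 [0.4725 0.0592 0.0444] F [ -4.6 -12.1   3.9] T [-2.26  0.81 -0.04] w 1.86 g 118.9
tool F [  1.8 -12.8  -3.8] T [2.38 0.28 0.05]
yang 77.08 tilt 0.3 d cm [0. 0. 0.] twist 0.2
```

step_arm([
  [1.5, 0, 0, 0.1, 0],
  [1.5, 0, 0, 0.2, 0],
  [1.5, 0, 0, 0.3, 0],
  [1.5, 0, 0, 0.4, 0],
  [1.5, 0, 0, 0.4, 0],
])

```text
time: 9.8
tool_pos: [0.4724, 0.0592, 0.0402]
tcp_rot: [-0.353, -3.119, 0.008]
wrist_force: [-5.1, -11.2, 4.0]
width: 0.218
grip_force: 118.9
```

```bash
python3 -c "
from h import *
ft()"
```

```text
9.8 [0.4724 0.0592 0.0402] F [ -5.1 -11.2   4. ] T [-2.14  0.78 -0.08] w 1.86 g 118.9
tool F [  2.5 -12.   -4. ] T [2.26 0.28 0.08]
yang 77.08 tilt 0.31 d cm [0. 0. 0.] twist 0.2
```

step_arm([
  [1.5, 0.03, 0, 0.1, 0],
  [1.5, 0.03, 0, 0.2, 0],
  [1.5, 0.03, 0, 0.3, 0],
  [1.5, 0.03, 0, 0.4, 0],
  [1.5, 0.03, 0, 0.4, 0],
])

```text
time: 10.3
tool_pos: [0.4724, 0.0593, 0.0364]
tcp_rot: [-0.353, -3.12, 0.007]
wrist_force: [-3.2, -11.9, 4.1]
width: 0.218
grip_force: 118.9
```

```bash
python3 -c "
from h import *
ft()"
```

```text
10.3 [0.4724 0.0593 0.0364] F [ -3.2 -11.9   4.1] T [-2.14  0.69 -0.05] w 1.86 g 118.9
tool F [  0.4 -12.3  -4. ] T [2.24 0.2  0.05]
yang 77.08 tilt 0.28 d cm [0. 0. 0.] twist 0.2
```

step_arm([
  [1.5, 0, 0, 0.1, 0],
  [1.5, 0, 0, 0.15, 0],
  [1.5, 0, 0, 0.2, 0],
  [1.5, 0, 0, 0.2, 0],
])

```text
time: 10.7
tool_pos: [0.4724, 0.0594, 0.0346]
tcp_rot: [-0.353, -3.12, 0.007]
wrist_force: [-5.6, -11.0, 6.1]
width: 0.218
grip_force: 119.4
```

```bash
python3 -c "
from h import *
ft()"
```

```text
10.7 [0.4724 0.0594 0.0346] F [ -5.6 -11.    6.1] T [-2.04  0.84  0.03] w 1.86 g 119.4
tool F [  3. -12.  -6.] T [ 2.18  0.36 -0.02]
yang 77.08 tilt 0.28 d cm [0. 0. 0.] twist 0.2
```

step_arm([
  [1.5, 0.03, 0, 0.05, 0],
  [1.5, 0.03, 0, 0.1, 0],
  [1.5, 0.03, 0, 0.1, 0],
])

```text
time: 11.0
tool_pos: [0.4725, 0.0596, 0.0345]
tcp_rot: [-0.353, -3.12, 0.007]
wrist_force: [-6.8, -11.1, 11.6]
width: 0.216
grip_force: 120.2
```

```bash
python3 -c "
from h import *
ft()"
```

```text
11.0 [0.4725 0.0596 0.0345] F [ -6.8 -11.1  11.6] T [-2.04  1.22 -0.01] w 1.85 g 120.2
tool F [  4.2 -12.4 -11.5] T [2.26 0.73 0.01]
yang 77.07 tilt 0.25 d cm [0. 0. 0.] twist 0.2
```

step_arm([
  [1.5, 0, 0, 0.1, 0],
  [1.5, 0, 0, 0.2, 0],
  [1.5, 0, 0, 0.2, 0],
  [1.5, 0, 0, 0.2, 0],
  [1.5, 0, 0, 0.2, 0],
])

```text
time: 11.5
tool_pos: [0.4726, 0.0597, 0.0343]
tcp_rot: [-0.354, -3.12, 0.006]
wrist_force: [-11.7, -11.2, 25.0]
width: 0.219
grip_force: 122.2
```

```bash
python3 -c "
from h import *
ft()"
```

```text
11.5 [0.4726 0.0597 0.0343] F [-11.7 -11.2  25. ] T [-2.01  2.14 -0.05] w 1.87 g 122.2
tool F [  9.  -13.6 -25. ] T [2.44 1.63 0.05]
yang 77.07 tilt 0.25 d cm [0. 0. 0.] twist 0.2
```

Bedded at Fz ≈ 25 N with the collar height as predicted. I'll hold it steady, then withdraw.

step_arm([
  [1.5, 0, 0, 0, 0],
  [1.5, 0, 0, 0, 0],
  [1.5, 0, 0, 0, 0],
  [1.5, 0, 0, 0, 0],
  [1.5, 0, 0, 0, 0],
  [1.5, 0, 0, 0, 0],
])

```text
time: 12.1
tool_pos: [0.4726, 0.0597, 0.0343]
tcp_rot: [-0.354, -3.12, 0.006]
wrist_force: [-12.4, -10.9, 25.3]
width: 0.216
grip_force: 122.2
```

```bash
python3 -c "
from h import *
ft()"
```

```text
12.1 [0.4726 0.0597 0.0343] F [-12.4 -10.9  25.3] T [-1.99  2.14  0.01] w 1.84 g 122.2
tool F [  9.7 -13.5 -25.2] T [ 2.42  1.64 -0.01]
yang 77.07 tilt 0.25 d cm [0. 0. 0.] twist 0.2
```

step_arm([
  [1.5, 0, 0, -0.3, 0],
  [1.5, 0, -0.05, -0.6, 0],
  [1.5, 0, -0.05, -1.2, 0],
  [1.5, 0, -0.05, -2, 0],
  [1.5, 0, -0.05, -3, 0],
  [1.5, 0, -0.05, -4, 0],
  [1.5, 0, -0.05, -6, 0],
  [1.5, 0, -0.05, -8, 0],
  [1.5, 0, -0.05, -9.5, 0],
  [1.5, 0, -0.05, -9.5, 0],
  [1.5, 0, -0.05, -9.5, 0],
])

```text
time: 13.2
tool_pos: [0.4735, 0.0618, 0.1268]
tcp_rot: [0.355, 3.12, 0.001]
wrist_force: [-0.7, 0.1, -2.1]
width: 0.213
grip_force: 118.3
```

```bash
python3 - <<'E'
from h import *
ft(); delta((.5561,.3686,.125),103)
p,d=bot.read_camera("top"); np.savez("top1",p=p,d=d); C=cloud("top",d)
p2,d2=bot.read_camera("scene"); np.savez("scene1",p=p2,d=d2)
m=(C[...,2]>.055)&(C[...,2]<.066)&(abs(C[...,0]-.52)<.1)&(abs(C[...,1]-.047)<.06); P=C[m]
print(m.sum(),cv2.minAreaRect((P[:,:2]*1000).astype(np.float32)))
E
```

```text
13.2 [0.4735 0.0618 0.1268] F [-0.7  0.1 -2.1] T [-0.06  0.05 -0.03] w 1.82 g 118.3
tool F [ 0.7 -0.1  2.1] T [0.07 0.04 0.03]
yang 77.02 tilt 0.09 d cm [0. 0. 0.] twist 0.1
yang 77.02 tilt 0.09 d cm [-1.16 31.75  0.21] twist -26.0
652 ((525.2861328125, 48.281829833984375), (47.383056640625, 146.94708251953125), 78.1424331665039)
```

step_arm([
  [1.5, -0.2, 4.5, 0, -4],
  [1.5, -0.4, 9, 0, -8],
  [1.5, -0.6, 13.5, 0, -16],
  [1.5, -0.8, 18, 0, -22],
  [1.5, -1, 22.5, 0, -26],
  [1.5, -1.1, 27, 0.1, -26],
  [1.5, -1.2, 31.7, 0.2, -26],
  [1.5, -1.2, 31.7, 0.2, -26],
  [1.5, -1.2, 31.7, 0.2, -26],
  [1.5, -1.2, 31.7, 0.2, -26],
  [1.5, -1.2, 31.7, 0.2, -26],
  [1.5, -1.2, 31.7, 0.2, -26],
])

```text
time: 14.5
tool_pos: [0.5559, 0.3663, 0.1244]
tcp_rot: [0.353, -3.121, 0.0]
wrist_force: [-0.7, 0.3, -1.8]
width: 0.221
grip_force: 118.5
```

```bash
python3 - <<'E'
from h import *
st(); delta((.5561,.3686,.05),103)
E
```

```text
14.5 [0.5559 0.3663 0.1244] F [-0.7  0.3 -1.8] T [-0.01 -0.02 -0.03] w 1.88 g 118.5
yang 102.92 tilt 0.01 d cm [-0.07  0.22  7.44] twist -0.1
```

step_arm([
  [1.5, 0, 0.2, 1, 0],
  [1.5, 0, 0.2, 2.5, 0],
  [1.5, 0, 0.2, 4, 0],
  [1.5, 0, 0.2, 5.5, 0],
  [1.5, 0, 0.2, 6.5, 0],
  [1.5, 0, 0.2, 7.4, 0],
  [1.5, 0, 0.2, 7.4, 0],
])

```text
time: 15.2
tool_pos: [0.5547, 0.3689, 0.0481]
tcp_rot: [0.356, -3.119, 0.002]
wrist_force: [0.3, 0.1, -2.0]
width: 0.221
grip_force: 118.5
```

```bash
python3 - <<'E'
from h import *
ft(); delta((.5561,.3686,.0345),103)
E
```

```text
15.2 [0.5547 0.3689 0.0481] F [ 0.3  0.1 -2. ] T [ 0.02  0.02 -0.03] w 1.89 g 118.5
tool F [-0.3  0.1  2. ] T [-0.02  0.02  0.03]
yang 103.01 tilt 0.15 d cm [0. 0. 0.] twist 26.1
yang 103.01 tilt 0.15 d cm [-0.13 -0.06  1.36] twist 0.0
```

step_arm([
  [1.5, -0.1, 0, 0.5, 0],
  [1.5, -0.1, 0, 1, 0],
  [1.5, -0.1, 0, 1.35, 0],
  [1.5, -0.1, 0, 1.35, 0],
  [1.5, -0.1, 0, 1.35, 0],
])

```text
time: 15.7
tool_pos: [0.5565, 0.3698, 0.0369]
tcp_rot: [-0.356, 3.121, 0.0]
wrist_force: [0.4, -0.3, -2.3]
width: 0.219
grip_force: 118.5
```

```bash
python3 - <<'E'
from h import *
ft(); delta((.5561,.3686,.0345),103)
E
```

```text
15.7 [0.5565 0.3698 0.0369] F [ 0.4 -0.3 -2.3] T [-0.01  0.06  0.03] w 1.87 g 118.5
tool F [-0.3 -0.4  2.3] T [-0.01  0.06 -0.03]
yang 103.0 tilt 0.0 d cm [0. 0. 0.] twist 26.1
yang 103.0 tilt 0.0 d cm [ 0.07 -0.11  0.24] twist 0.0
```

step_arm([
  [1.5, 0, -0.05, 0.2, 0],
  [1.5, 0, -0.05, 0.35, 0],
  [1.5, 0, -0.05, 0.35, 0],
  [1.5, 0, -0.05, 0.35, 0],
])

```text
time: 16.1
tool_pos: [0.5571, 0.3695, 0.0346]
tcp_rot: [-0.356, 3.12, 0.001]
wrist_force: [-2.0, -2.0, 6.2]
width: 0.222
grip_force: 119.7
```

```bash
python3 - <<'E'
from h import *
ft()
E
```

```text
16.1 [0.5571 0.3695 0.0346] F [-2.  -2.   6.2] T [-0.24  0.45  0.05] w 1.9 g 119.7
tool F [ 2.4 -1.5 -6.2] T [ 0.13  0.49 -0.05]
yang 103.0 tilt 0.06 d cm [0. 0. 0.] twist 26.1
```

step_arm([
  [1.5, 0, 0, -0.15, 0],
  [4.2, 0, 0, -0.15, 0],
  [4.2, 0, 0, -0.15, 0],
  [4.2, 0, 0, -0.15, 0],
  [4.2, 0, 0, -2, 0],
  [4.2, 0, 0, -5, 0],
  [4.2, 0, 0, -8, 0],
  [4.2, 0, 0, -8, 0],
  [4.2, 0, 0, -8, 0],
])

```text
time: 17.0
tool_pos: [0.5574, 0.3698, 0.1144]
tcp_rot: [-0.356, 3.119, 0.002]
wrist_force: [0.7, 0.0, 0.4]
width: 0.492
grip_force: 0.0
```

```bash
python3 - <<'E'
from h import *
ft(); delta((.547,.289,.114),77)
p,d=bot.read_camera("scene"); np.savez("scene2",p=p,d=d); C=cloud("scene",d)
m=(abs(C[...,0]-.556)<.02)&(abs(C[...,1]-.368)<.02)&(C[...,2]>.068)&(C[...,2]<.125); P=C[m]; print("handle",m.sum(),P.mean(0).round(4),P.min(0).round(3),P.max(0).round(3))
a=np.load("scene0.npz"); C0=cloud("scene",a["d"]); m0=(abs(C0[...,0]-.556)<.02)&(abs(C0[...,1]-.368)<.02)&(C0[...,2]>.068)&(C0[...,2]<.125);P=C0[m0]; print("before",m0.sum(),P.mean(0).round(4),P.min(0).round(3),P.max(0).round(3))
E
```

```text
17.0 [0.5574 0.3698 0.1144] F [0.7 0.  0.4] T [ 0.02  0.04 -0.01] w 4.2 g 0.0
tool F [-0.7 -0.1 -0.4] T [-0.03  0.04  0.01]
yang 103.0 tilt 0.14 d cm [0. 0. 0.] twist 26.1
yang 103.0 tilt 0.14 d cm [ 2.83 -7.64  0.03] twist 26.0
handle 159 [0.5563 0.3648 0.0936] [0.548 0.356 0.068] [0.572 0.379 0.113]
before 165 [0.5555 0.3633 0.0932] [0.546 0.355 0.069] [0.57  0.378 0.114]
```

step_arm([
  [4.2, 1, -2.5, 0, 8],
  [4.2, 2, -5, 0, 16],
  [4.2, 2.8, -7.6, 0, 24],
  [4.2, 2.8, -7.6, 0, 26],
  [4.2, 2.8, -7.6, 0, 26],
  [4.2, 2.8, -7.6, 0, 26],
  [4.2, 2.8, -7.6, 0, 26],
])

```text
time: 17.75
tool_pos: [0.546, 0.2892, 0.1124]
tcp_rot: [-0.353, -3.121, 0.001]
wrist_force: [-0.1, 0.5, -1.0]
width: 0.49
grip_force: 0.0
```

```bash
python3 - <<'E'
from h import *
st(); delta((.547,.289,.0315),77)
E
```

```text
17.75 [0.546  0.2892 0.1124] F [-0.1  0.5 -1. ] T [-0.01  0.02 -0.01] w 4.19 g 0.0
yang 77.08 tilt 0.07 d cm [-0.11  0.    8.09] twist 0.1
```

step_arm([
  [4.2, -0.1, 0, 2, 0],
  [4.2, -0.1, 0, 4, 0],
  [4.2, -0.1, 0, 5.5, 0],
  [4.2, -0.1, 0, 7, 0],
  [4.2, -0.1, 0, 7, 0],
])

```text
time: 18.25
tool_pos: [0.5453, 0.288, 0.0403]
tcp_rot: [-0.354, -3.117, 0.004]
wrist_force: [-0.6, 0.4, -0.1]
width: 0.493
grip_force: 0.0
```

```bash
python3 - <<'E'
from h import *
ft(); delta((.547,.289,.0315),77)
E
```

```text
18.25 [0.5453 0.288  0.0403] F [-0.6  0.4 -0.1] T [ 0.02 -0.02  0.02] w 4.21 g 0.0
tool F [0.7 0.2 0.2] T [-0.02 -0.02 -0.02]
yang 77.04 tilt 0.29 d cm [0. 0. 0.] twist 0.1
yang 77.04 tilt 0.29 d cm [-0.15  0.14  0.88] twist 0.0
```

step_arm([
  [4.2, -0.1, 0.1, 0.4, 0],
  [4.2, -0.1, 0.1, 0.8, 0],
  [4.2, -0.1, 0.1, 0.8, 0],
  [2, -0.1, 0.1, 0.8, 0],
  [1.8, -0.1, 0.1, 0.8, 0],
  [1.8, -0.1, 0.1, 0.8, 0],
  [1.8, -0.1, 0.1, 0.8, 0],
  [1.8, -0.1, 0.1, 0.8, 0],
], force=80)

```text
time: 19.05
tool_pos: [0.5493, 0.2897, 0.0362]
tcp_rot: [0.355, 3.12, 0.001]
wrist_force: [-0.1, 0.5, 5.9]
width: 0.251
grip_force: 78.6
```

```bash
python3 - <<'E'
from h import *
ft()
E
```

```text
19.05 [0.5493 0.2897 0.0362] F [-0.1  0.5  5.9] T [-0.08  0.06  0.05] w 2.15 g 78.6
tool F [ 0.2  0.4 -5.9] T [ 0.09  0.04 -0.05]
yang 77.01 tilt 0.08 d cm [0. 0. 0.] twist 0.1
```

step_arm([
  [1.8, 0, 0, 0, 0],
  [1.8, 0, 0, -1, 0],
  [1.8, 0, 0, -3, 0],
  [1.8, 0, 0, -5, 0],
  [1.8, 0, 0, -7, 0],
  [1.8, 0, 0, -8.8, 0],
  [1.8, 0, 0, -8.8, 0],
  [1.8, 0, 0, -8.8, 0],
], force=120)

```text
time: 19.85
tool_pos: [0.5484, 0.2894, 0.123]
tcp_rot: [-0.356, -3.121, 0.0]
wrist_force: [0.0, 0.4, -1.1]
width: 0.242
grip_force: 117.6
```

```bash
python3 - <<'E'
from h import *
ft(); delta((.4726,.0594,.1215),77)
E
```

```text
19.85 [0.5484 0.2894 0.123 ] F [ 0.   0.4 -1.1] T [-0.07 -0.04 -0.03] w 2.07 g 117.6
tool F [0.1 0.4 1.1] T [ 0.06 -0.06  0.03]
yang 77.0 tilt 0.01 d cm [0. 0. 0.] twist 0.1
yang 77.0 tilt 0.01 d cm [  2.22 -24.11   0.15] twist 0.0
```

step_arm([
  [1.8, 0.4, -4, 0, 0],
  [1.8, 0.8, -8, 0, 0],
  [1.8, 1.2, -12, 0, 0],
  [1.8, 1.6, -16, 0, 0],
  [1.8, 2, -20, 0, 0],
  [1.8, 2.2, -24.1, 0, 0],
  [1.8, 2.2, -24.1, 0, 0],
  [1.8, 2.2, -24.1, 0, 0],
  [1.8, 2.2, -24.1, 0, 0],
  [1.8, 2.2, -24.1, 0, 0],
])

```text
time: 20.85
tool_pos: [0.473, 0.0605, 0.1228]
tcp_rot: [-0.353, -3.121, -0.0]
wrist_force: [-0.7, -0.2, -0.7]
width: 0.24
grip_force: 118.2
```

```bash
python3 - <<'E'
from h import *
ft(); s=bot.read_state(); t=s["tool_pos"]
p,d=bot.read_camera("scene"); np.savez("scene3",p=p,d=d); C=cloud("scene",d)
u,v=proj("scene",(.4727,.0581,.08)); u,v=int(u),int(v)
cv2.imwrite("pics/s7.png",cv2.resize(p[v-45:v+45,u-45:u+45],(600,600),interpolation=2)[...,::-1])
for P in((t[0],t[1],t[2]-.021),(t[0],t[1],t[2]+.0238),(.4726,.0595,.06)): a,b=proj("scene",P); print(P,"crop",(a-u+45)*6.67,(b-v+45)*6.67)
E
```

```text
20.85 [0.473  0.0605 0.1228] F [-0.7 -0.2 -0.7] T [-0.01  0.    0.01] w 2.05 g 118.2
tool F [ 0.6 -0.3  0.7] T [ 0.01 -0.   -0.01]
yang 77.08 tilt 0.04 d cm [0. 0. 0.] twist 0.2
(np.float64(0.47304326515042544), np.float64(0.060517016696236804), np.float64(0.10183623320917067)) crop 305.5155056505979 245.71048592072628
(np.float64(0.47304326515042544), np.float64(0.060517016696236804), np.float64(0.14663623320917069)) crop 322.3615456332816 127.40738714945338
(0.4726, 0.0595, 0.06) crop 292.2743523992064 351.1026964644866
```

View pics/s7.png

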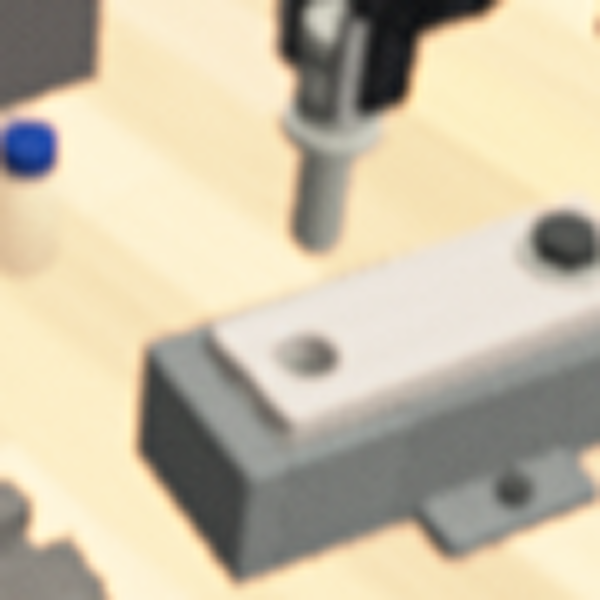

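The bolt hangs upright, tip at (316,248) and bar hole at (305,355). Both match prediction apart from the known constant camera bias. I'll lower it.

step_arm([
  [1.8, 0, -0.1, 1, 0],
  [1.8, 0, -0.1, 2, 0],
  [1.8, 0, -0.1, 3, 0],
  [1.8, 0, -0.1, 3.6, 0],
  [1.8, 0, -0.1, 3.6, 0],
  [1.8, 0, -0.1, 3.6, 0],
])

```text
time: 21.5
tool_pos: [0.4726, 0.0586, 0.087]
tcp_rot: [-0.356, -3.121, 0.0]
wrist_force: [0.4, 0.6, -0.6]
width: 0.242
grip_force: 118.2
```

```bash
python3 - <<'E'
from h import *
ft(); delta((.4726,.0594,.077),77)
E
```

```text
21.5 [0.4726 0.0586 0.087 ] F [ 0.4  0.6 -0.6] T [ 0.04 -0.01  0.02] w 2.06 g 118.2
tool F [-0.2  0.7  0.6] T [-0.04 -0.   -0.02]
yang 77.0 tilt 0.04 d cm [0. 0. 0.] twist 0.1
yang 77.0 tilt 0.04 d cm [0.02 0.08 1.  ] twist 0.0
```

step_arm([
  [1.8, 0, 0.07, 0.3, 0],
  [1.8, 0, 0.07, 0.6, 0],
  [1.8, 0, 0.07, 0.9, 0],
  [1.8, 0, 0.07, 1.2, 0],
  [1.8, 0, 0.07, 1.2, 0],
])

```text
time: 22.0
tool_pos: [0.4724, 0.0592, 0.0747]
tcp_rot: [-0.355, -3.12, 0.0]
wrist_force: [-0.2, 0.4, -1.1]
width: 0.243
grip_force: 118.2
```

```bash
python3 - <<'E'
from h import *
ft(); delta((.4726,.0594,.065),77)
E
```

```text
22.0 [0.4724 0.0592 0.0747] F [-0.2  0.4 -1.1] T [-0.02  0.03  0.04] w 2.07 g 118.2
tool F [0.3 0.4 1.1] T [ 0.03  0.03 -0.04]
yang 77.0 tilt 0.06 d cm [0. 0. 0.] twist 0.1
yang 77.0 tilt 0.06 d cm [-0.01  0.02  0.97] twist 0.0
```

In the bar hole with no contact. Next the bore entry.

step_arm([
  [1.8, 0, 0, 0.2, 0],
  [1.8, 0, 0, 0.4, 0],
  [1.8, 0, 0, 0.6, 0],
  [1.8, 0, 0, 0.8, 0],
  [1.8, 0, 0, 1.0, 0],
  [1.8, 0, 0, 1.0, 0],
])

```text
time: 22.6
tool_pos: [0.4726, 0.0593, 0.0649]
tcp_rot: [-0.356, -3.121, 0.0]
wrist_force: [-0.4, 0.4, -2.0]
width: 0.245
grip_force: 118.2
```

```bash
python3 - <<'E'
from h import *
ft(); delta((.4726,.0594,.05),77)
E
```

```text
22.6 [0.4726 0.0593 0.0649] F [-0.4  0.4 -2. ] T [-0.03  0.02  0.02] w 2.09 g 118.2
tool F [0.5 0.3 2. ] T [ 0.03  0.02 -0.02]
yang 77.0 tilt 0.04 d cm [0. 0. 0.] twist 0.1
yang 77.0 tilt 0.04 d cm [0.   0.01 1.49] twist 0.0
```

step_arm([
  [1.8, 0, 0, 0.3, 0],
  [1.8, 0, 0, 0.6, 0],
  [1.8, 0, 0, 0.9, 0],
  [1.8, 0, 0, 1.2, 0],
  [1.8, 0, 0, 1.5, 0],
  [1.8, 0, 0, 1.8, 0],
  [1.8, 0, 0, 2.1, 0],
  [1.8, 0, 0, 2.1, 0],
])

```text
time: 23.4
tool_pos: [0.4724, 0.0592, 0.0437]
tcp_rot: [-0.355, -3.12, 0.0]
wrist_force: [0.2, -0.8, -1.0]
width: 0.24
grip_force: 118.2
```

```bash
python3 - <<'E'
from h import *
ft(); delta((.4726,.0594,.0362),77)
E
```

```text
23.4 [0.4724 0.0592 0.0437] F [ 0.2 -0.8 -1. ] T [ 0.05 -0.07 -0.02] w 2.05 g 118.2
tool F [-0.4 -0.7  1. ] T [-0.07 -0.05  0.02]
yang 77.0 tilt 0.06 d cm [0. 0. 0.] twist 0.1
yang 77.0 tilt 0.06 d cm [-0.01  0.02  0.75] twist 0.0
```

step_arm([
  [1.8, 0, 0, 0.2, 0],
  [1.8, 0, 0, 0.4, 0],
  [1.8, 0, 0, 0.6, 0],
  [1.8, 0, 0, 0.75, 0],
  [1.8, 0, 0, 0.85, 0],
  [1.8, 0, 0, 0.85, 0],
])

```text
time: 24.0
tool_pos: [0.4729, 0.0593, 0.0363]
tcp_rot: [-0.355, -3.121, 0.0]
wrist_force: [-2.4, -0.5, 3.7]
width: 0.241
grip_force: 118.3
```

```bash
python3 - <<'E'
from h import *
ft()
E
```

```text
24.0 [0.4729 0.0593 0.0363] F [-2.4 -0.5  3.7] T [-0.08  0.39 -0.02] w 2.06 g 118.3
tool F [ 2.2 -1.  -3.7] T [0.16 0.37 0.02]
yang 77.0 tilt 0.02 d cm [0. 0. 0.] twist 0.1
```

step_arm([
  [1.8, 0, 0, 0.1, 0],
  [1.8, 0, 0, 0.2, 0],
  [1.8, 0, 0, 0.25, 0],
  [1.8, 0, 0, 0.25, 0],
  [1.8, 0, 0, 0.25, 0],
])

```text
time: 24.5
tool_pos: [0.4731, 0.0593, 0.036]
tcp_rot: [-0.355, -3.121, 0.0]
wrist_force: [-10.2, 0.1, 21.0]
width: 0.234
grip_force: 119.8
```

```bash
python3 - <<'E'
from h import *
ft()
E
```

```text
24.5 [0.4731 0.0593 0.036 ] F [-10.2   0.1  21. ] T [-0.17  1.6   0.03] w 2.0 g 119.8
tool F [ 10.   -2.1 -21. ] T [ 0.53  1.52 -0.03]
yang 77.01 tilt 0.03 d cm [0. 0. 0.] twist 0.1
```

step_arm([
  [1.8, 0, 0, 0.05, 0],
  [1.8, 0, 0, 0.05, 0],
  [1.8, 0, 0, 0.05, 0],
  [1.8, 0, 0, 0.05, 0],
  [1.8, 0, 0, 0.05, 0],
  [1.8, 0, 0, 0.05, 0],
  [1.8, 0, 0, 0.05, 0],
])

```text
time: 25.2
tool_pos: [0.4731, 0.0593, 0.036]
tcp_rot: [-0.355, -3.121, 0.0]
wrist_force: [-12.0, -0.7, 23.4]
width: 0.241
grip_force: 120.2
```

```bash
python3 - <<'E'
from h import *
ft()
E
```

```text
25.2 [0.4731 0.0593 0.036 ] F [-12.   -0.7  23.4] T [-0.25  1.89 -0.02] w 2.05 g 120.2
tool F [ 11.6  -3.4 -23.4] T [0.67 1.78 0.02]
yang 77.01 tilt 0.03 d cm [0. 0. 0.] twist 0.1
```

step_arm([
  [1.8, 0, 0, -0.2, 0],
  [1.8, 0, 0, -0.3, 0],
  [4.2, 0, 0, -0.3, 0],
  [4.2, 0, 0, -0.3, 0],
  [4.2, 0, 0, -0.3, 0],
  [4.2, 0, 0, -0.3, 0],
  [4.2, 0, 0, -2, 0],
  [4.2, 0, 0, -5, 0],
  [4.2, 0, 0, -9, 0],
  [4.2, 0, 0, -13, 0],
  [4.2, 0, 0, -13, 0],
  [4.2, 0, 0, -13, 0],
])

```text
time: 26.4
tool_pos: [0.474, 0.0594, 0.1641]
tcp_rot: [0.355, 3.118, 0.001]
wrist_force: [-0.3, 0.3, -0.1]
width: 0.492
grip_force: 0.0
```

```bash
python3 - <<'E'
from h import *
ft()
p,d=bot.read_camera("scene"); np.savez("scene4",p=p,d=d); C=cloud("scene",d)
pt,dt=bot.read_camera("top"); np.savez("top4",p=pt,d=dt); T=cloud("top",dt)
a=np.load("scene0.npz"); C0=cloud("scene",a["d"])
m=(abs(C[...,0]-.4726)<.02)&(abs(C[...,1]-.0594)<.02)&(C[...,2]>.063)&(C[...,2]<.13); P=C[m]
for lo,hi in((.063,.069),(.07,.08),(.08,.09),(.09,.105)):
    q=P[(P[:,2]>=lo)&(P[:,2]<hi)]; print("bolt",lo,len(q),q.mean(0).round(4) if len(q) else "", q.max(0).round(4) if len(q) else "")
for nm,x,y,zl in(("handle",.556,.368,.07),("vial",.4475,.206,.02),("adapter",.414,.197,.01),("puck",.513,.519,.01)):
    for k,D in(("before",C0),("after",C)):
        m=(abs(D[...,0]-x)<.04)&(abs(D[...,1]-y)<.04)&(D[...,2]>zl)&(D[...,2]<.12); print(nm,k,m.sum(),D[m].mean(0).round(4) if m.sum() else "")
E
```

```text
26.4 [0.474  0.0594 0.1641] F [-0.3  0.3 -0.1] T [-0.02  0.05  0.02] w 4.2 g 0.0
tool F [0.4 0.2 0.1] T [ 0.03  0.05 -0.02]
yang 77.0 tilt 0.18 d cm [0. 0. 0.] twist 0.1
bolt 0.063 53 [0.4682 0.0545 0.0661] [0.486  0.0726 0.0689]
bolt 0.07 47 [0.4681 0.0535 0.0751] [0.4797 0.065  0.0797]
bolt 0.08 39 [0.4675 0.0546 0.0844] [0.4773 0.0701 0.0894]
bolt 0.09 120 [0.4721 0.057  0.0979] [0.4847 0.0706 0.1019]
handle before 160 [0.5556 0.3632 0.094 ]
handle after 176 [0.5523 0.3609 0.0933]
vial before 203 [0.468  0.1889 0.0401]
vial after 204 [0.4683 0.1888 0.0403]
adapter before 60 [0.4207 0.189  0.0215]
adapter after 57 [0.4206 0.189  0.0223]
puck before 287 [0.4998 0.5211 0.0288]
puck after 286 [0.4999 0.5214 0.0287]
```

Bolt head top is at z ≈ 0.099, as expected when fully home. The drift is in the rack, the bystanders haven't moved, and the gripper is clear, so I'm handing in.

```bash
python3 -c "
from workcell import bot
print(bot.finish_job())"
```

```text
the job is handed in; nothing more can be done
None
```

The job is handed in at about 26 s: the drift was pushed fully home at about 25 N and put back in the rack, then the bolt was seated at about 25 N. The vial, adapter and puck didn't move; the yellow look-alike tipped against the rack on its own early on, with no contact from the arm.

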